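# Set the telescoping marking gauge and hold it

## Robot

A 6-joint arm with a two-finger parallel gripper is mounted at the origin on a cart in front of the work surface, level with it; the furniture and walls round the work are solid. World frame = base frame: x ahead of the robot, y to its left, z up, the work surface at z = 0. Lengths are in mm, angles in rad, forces in N, time in s.
With the tool pointing down it reaches from about 250 to 725 mm from the base axis. Payload 9.7 kg.
Tool frame: the origin (TCP) lies midway between the tips of the shut fingers; the grasp point (between the pads) lies 19 mm behind it (robot.grip_depth is the z of the grasp point in the tool frame, in mm); z points along the fingers, y is the line along which they close (so a half turn about z gives the same grasp; the last joint's range is limited). The gripper opens to 85 mm and grips with 20 to 120 N. Pads are 22 mm wide; open, the fingers measure 114 mm over their backs; the gripper's body (76 mm by 85 mm) begins 54 mm behind the grasp point. The pads swing forward as they close: fully open they stand 13 mm farther back than shut.
Start: joints at [1.15, 0.087, 0.176, 1.66, 0, 1.571], TCP at [224.667, 502.018, 231.284] pointing down, gripper open.
Joint ranges: [-3.13, 3.13], [-0.85, 1.81], [-1.15, 1.24], [-2.2, 2.28], [-1.44, 1.52], [-3.14, 3.14]. Speed limits (rad/s): [2.22, 2.22, 2.57, 3.14, 3.14, 3.14].

## Interface

Orientations are given as [roll, pitch, yaw] about the fixed x, y, z axes, in that order (R = Rz(yaw) Ry(pitch) Rx(roll)).
In Python, from cell import robot gives the robot as it stands.
- The arm moves only by the tool apply_moves, never from a script. Its argument "series" is a list of rows, each an object of numbers: "hand": the opening, from 0 (shut) to 1 (fully open); "dx", "dy", "dz": the shift along the tool's x, y, z in units of 30 mm (1.0 is 30 mm); "twist": the turn about the tool's z in units of 5 degrees (1.0 is 5 degrees). In form: [{"hand": .., "dx": .., "dy": .., "dz": .., "twist": ..}, ...]. A call has 1 to 12 rows; each row shifts and turns the commanded pose from where the row before left it, along the tool's axes as they then stand; what a row does not reach is not made up. A row lasts 1/12 s, in which the tool goes at most 41.7 mm and 7.16 degrees, less where a joint would pass 70% of its speed; a pose out of reach is approached as far as the arm can. A call is refused whole if a number of a shift passes 1 or a number of a turn 1, either way. A call with a gripper value outside its range is refused whole. The fingers move at their own pace and stop on an object; "squeeze" is the grip in N (left out, the last holds). Time passes only in rows, so rows that do not move let the fingers close. It gives the time, the measured TCP pose, the force, the opening and the grip force at its end, in the units of the state.
- robot.sense(): the state, without advancing time (a new reading comes with each control period).
- robot.capture(name): name is "side" or "top"; returns a dict with "img" (384x512x3 uint8, blue, green, red), "K" (3x3 intrinsics, pixels), "R" (3x3) and "t" (3): a world point X has camera coordinates R X + t. Camera axes: x right, y down, z forward; pixel columns grow to the right and rows downward; lengths in mm; the calibration is good to about 2 mm. A picture is of the moment at which its call begins. There is no depth.
- robot.finish_job(): hands the job in; it is judged then, once.
Trained networks look in the newest picture that a camera, given by its name, has taken for a name from the list of things; names that differ only in an ending like _2 or _b are one class to them, and where a whole thing is asked for, a point or a joint stands for the part that bears it (a point fixed in the world has none). Each returns a list of dicts, best first, with "confidence" (0 to 1); they miss things now and then, are a little off and sometimes report something else, mostly with a low value. They report only what shows in the picture. A call takes as long as a camera call.
- robot.masks_of(camera, query): "region" (384x512 bool, what is visible of it) and "at" ([column, row] in pixels, amid what is visible of it).
- robot.mark_of(camera, query): "at" ([column, row] in pixels: a listed point, or the origin of a listed thing).
The state is a dict: "clock": time; "joint_pos": joint angles; "joint_vel": joint speeds; "joint_torque": joint torques, N m; "position": TCP position; "tool_rot": TCP orientation; "force": force on the tool from outside, world axes, zero at the start; "torque": the same for the moment, N m; "grip_width": finger opening in mm; "gripper_force": force on a finger pad.
Only numpy, scipy, OpenCV 4.12 (cv2) and the standard library are available. Lean on these libraries where they do the work, as an engineer would, in place of code of your own. Each camera call takes 0.05 s, during which the arm holds its last target. There are 200 camera calls.

## Task

A barrel lies in the marking gauge, ready to be marked at the length set by the orange clip on the white scale. Release the locked gauge arm by pressing the red button on the blue sleeve, then take the arm by its black upright grip tab and draw it out until its black pointer lines up with the orange clip. The arm springs back if let go, so finish while still holding it steady at the clip for the colleague who marks the barrel; do not shift the clip, the barrel or the things standing about.

Things in the scene. Friction and masses are not known exactly. Their poses are not given: they have to be found in the camera images.
- gauge: Marking gauge, fixed to the bench: base plate (x -70 to +90, y -150 to +150, 10 mm thick), blue sleeve block (x -22 to +22, y +30 to +148, top 52 mm up), white scale bar on the robot's side (top 18 mm up), two dark V-blocks behind the arm with the barrel. Origin on the bench, under the arm. +x points roughly away from the robot; the arm draws out along -y (to the right). Yaw -0.35 to +0.15 rad.
- lock_button (a joint): Red round push button, 25 mm in diameter, on top of the blue sleeve in a black collar (top 58 mm above the bench, 36 mm in diameter). Value: how far it is pressed, 0 to 0.006 m; it pushes back with 1.5 N at first and 5 N fully down and comes up again by itself. The arm is released when it is pressed by more than about 4.5 mm.
- button_top (a point): Centre of the top face of the red button, 66 mm above the bench when not pressed.
- gauge_arm (a joint): Telescoping steel arm (16 mm square rod, 22 to 38 mm above the bench). Value: how far it is out, in m: about 0.0005 locked at home, at most 0.10. Locked, it cannot be pulled. Once the button is pressed it springs out by itself to 0.015 to 0.02 and stays free; from there it draws out along the gauge's -y against a spring of 55 N per m (4 N at 0.09) and slides back if let go.
- grip_tab (a point): Black upright grip tab on the outer end of the arm; this point is on its centre line 60 mm above the bench. 12 mm thick along the arm (gauge y), 26 mm wide (gauge x), from 38 mm (top of the rod) to 80 mm above the bench. Grip it from above, fingers closing along the arm. Free toward the sleeve: 59 mm at home, 75 mm once sprung out. The barrel (top 68 mm up) is 40 mm behind the tab's centre.
- pointer_tip (a point): Tip of the thin black pointer that reaches from the foot of the grip tab toward the robot over the white scale, 23.5 mm above the bench. It has the same gauge-y as the grip tab.
- marker_clip (a joint): Orange clip, 10 mm wide, on the robot-side edge of the white scale. Value: the scale reading it is set at, in m (0.045 to 0.09): the pointer lines up with it when gauge_arm has the same value. The scale has a tick every 5 mm, longer ones every 10 mm, the longest at 0, 50 and 100 mm.
- clip_mark (a point): Tip of the nose of the orange clip, which points to the pointer. Aligned means: the same position along the gauge's y as pointer_tip. Its axes are those of the gauge.
- barrel: White turned barrel with a black band, 45 mm in diameter, 150 mm long, lying loose in the V-blocks behind the arm along the gauge's y; its axis is 46 mm above the bench, 63 mm behind the rod's. Origin on its underside below the middle. To be left alone.
- glue_bottle: Red bottle with black nozzle, 30 mm in diameter, 92 mm high, standing behind the gauge; origin under its middle. To be left alone.
- ring_gauge: Stepped steel plug, 32 mm in diameter, 40 mm high, standing to the right of the gauge; origin under its middle. To be left alone.
- puck_b: Black round unit with white cap, 54 mm in diameter, 44 mm high, standing behind the gauge on the right; origin under its middle. To be left alone.

How it is judged:
By the outcome, as a careful person would: the job done as asked, in the order asked, and still so for the second after the job is handed in, while the arm keeps its last pose, push and grip.
It also fails if it takes over 40 s, if anything falls off the work surface, if the arm or the gripper's body presses on something with over 40 N, if the wrist force passes 120 N, or if a joint passes its speed limit or range.

## Working session

There is one attempt and no reset: what is moved stays moved. The work goes in short steps, Python scripts to look and compute and a tool call to move; the robot and the scene stay as the last step left them, time stands still between calls to the robot, and variables do not carry over. Pictures are saved under pics/ and viewed, at most 10 in all, crops included, and the job is handed in when it is done.

Besides the shell and the picture viewer there is one more tool, called after ">>>" as name(argument=value, ...) on one line, values as JSON. apply_moves: Moves the arm, as the interface text tells. Its arguments: {"type":"object","properties":{"series":{"type":"array"},"squeeze":{"type":"number"}},"required":["series"]}

```bash
mkdir -p pics; ls
cat > h.py <<'E'
import numpy as np, cv2
from cell import robot
def cap(n,save=None):
    c=robot.capture(n)
    if save: cv2.imwrite(f'pics/{save}.png',c['img'])
    return c
def ray_z(c,px,z):
    K,R,t=[np.array(c[k],float) for k in('K','R','t')]
    o=-R.T@t.ravel(); d=R.T@np.linalg.solve(K,[px[0],px[1],1.]); return o+d*(z-o[2])/d[2]
def proj(c,X):
    K,R,t=[np.array(c[k],float) for k in('K','R','t')]
    p=K@(R@np.array(X,float)+t.ravel()); return p[:2]/p[2]
Z=dict(button_top=66,grip_tab=60,pointer_tip=23.5,clip_mark=20,gauge=0,barrel=23.5,glue_bottle=0,ring_gauge=0,puck_b=0)
E
python3 - <<'E'
from h import *
np.set_printoptions(precision=1,suppress=True)
for n in('top','side'):
    c=cap(n,n+'0')
    for q in Z:
        print(n,q,[(np.array(m['at']),round(m['confidence'],2),ray_z(c,m['at'],Z[q])) for m in robot.mark_of(n,q)[:2]])
s=robot.sense();print(s['position'],s['tool_rot'],s['clock'],robot.grip_depth)
a,b=cv2.imread('pics/top0.png'),cv2.imread('pics/side0.png')
E
```

```text
pics
top button_top [(array([203.9, 216.6]), 0.4, array([509.3,  32.2,  66. ]))]
top grip_tab [(array([243.9, 218.5]), 0.63, array([504.1, -90.3,  60. ]))]
top pointer_tip []
top clip_mark []
top gauge [(array([255.7, 196.8]), 0.31, array([ 575.5, -125.5,    0. ]))]
top barrel [(array([253.1, 197.6]), 0.83, array([ 571.3, -117.6,   23.5])), (array([204.9, 161. ]), 0.35, array([687.6,  36.5,  23.5]))]
top glue_bottle [(array([208.3, 159.1]), 0.61, array([697.2,  28.4,   0. ])), (array([244.4, 229.7]), 0.56, array([470.1, -89.8,   0. ]))]
top ring_gauge [(array([347.8, 242.3]), 0.54, array([ 431.4, -419.2,    0. ])), (array([240.9, 216.1]), 0.23, array([513.4, -78.4,   0. ]))]
top puck_b [(array([318.2, 159.9]), 0.83, array([ 695.7, -326.7,    0. ]))]
side button_top [(array([212. , 164.6]), 0.4, array([499.7,  17.5,  66. ]))]
side grip_tab [(array([232.1, 186. ]), 0.67, array([517.6, -91. ,  60. ])), (array([248.1, 313.4]), 0.39, array([ 413.6, -455.6,   60. ]))]
side pointer_tip [(array([211. , 203.5]), 0.7, array([459.1, -92.1,  23.5]))]
side clip_mark [(array([216.4, 219.1]), 0.36, array([ 453.7, -151.5,   20. ]))]
side gauge [(array([230.1, 201.1]), 0.77, array([515.9, -72.3,   0. ])), (array([248.2, 314.9]), 0.75, array([ 427.9, -417.3,    0. ]))]
side barrel [(array([257.6, 200.1]), 0.77, array([ 571.9, -125.9,   23.5])), (array([338.6, 243.3]), 0.3, array([ 672.7, -340.9,   23.5]))]
side glue_bottle [(array([268.5, 165.7]), 0.71, array([681.5,  47.3,   0. ]))]
side ring_gauge [(array([246.9, 315.6]), 0.82, array([ 425.1, -417.7,    0. ])), (array([212.8, 201. ]), 0.19, array([474.2, -53.7,   0. ]))]
side puck_b [(array([341. , 243.7]), 0.79, array([ 693.2, -324.3,    0. ])), (array([255. , 200.5]), 0.66, array([577. , -96.2,   0. ]))]
[224.7 502.  231.3] [ 3.1 -0.   2.7] 1.0 -18.700000000000003
```

Run:
```python
import cv2,numpy as np
a,b=cv2.imread('pics/top0.png'),cv2.imread('pics/side0.png')
A=cv2.resize(a[140:260,170:370],(800,480),interpolation=cv2.INTER_CUBIC)
B=cv2.resize(b[140:260,180:310],(650,600),interpolation=cv2.INTER_CUBIC)
cv2.imwrite('pics/ta.png',A);cv2.imwrite('pics/sb.png',B)
from h import *
print(robot.sense()['tool_rot'])
```

```text
[ 3.14150914e+00 -1.00155502e-05  2.72080664e+00]
```

View pics/ta.png

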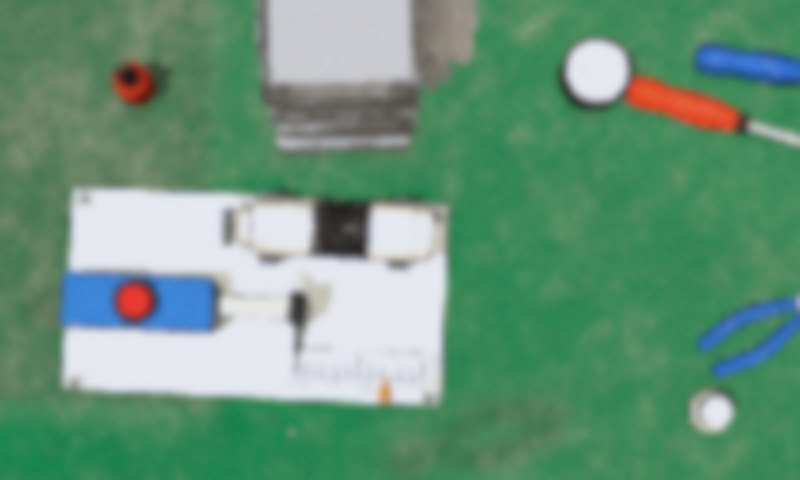

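View pics/sb.png

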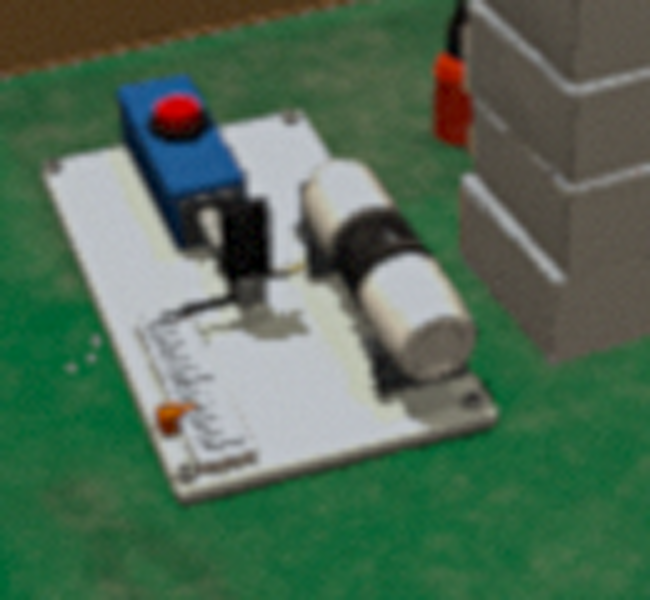

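The top crop shows the white plate, with corners at crop (72,188), (447,205), (440,405) and (62,390). The red button is at (134,300), the tab at (298,307), the pointer going down to (298,370), and the orange clip tip near (385,378). The side crop agrees: clip tip (192,408), pointer tip (165,317). A tall grey column stands behind, about 100 mm past the barrel. Next I fit the gauge pose.

```bash
cat > fit.py <<'E'
from h import *
from scipy.optimize import least_squares
np.set_printoptions(precision=1,suppress=True)
def hsvc(img,lo,hi,box):
    h=cv2.cvtColor(img,cv2.COLOR_BGR2HSV); m=cv2.inRange(h,lo,hi); M=np.zeros_like(m); x0,y0,x1,y1=box; M[y0:y1,x0:x1]=m[y0:y1,x0:x1]
    ys,xs=np.nonzero(M); return np.array([xs.mean(),ys.mean()]),len(xs)
E
python3 - <<'E'
from fit import *
ct,cs=cap('top'),cap('side')
ft=lambda p:(np.array(p)+.5)/4-.5+[170,140]
fs=lambda p:(np.array(p)+.5)/5-.5+[180,140]
bt,n1=hsvc(ct['img'],(0,150,90),(6,255,255),(190,200,220,230))
bs,n2=hsvc(cs['img'],(0,150,90),(6,255,255),(205,155,225,175)); print(bt,n1,bs,n2)
C=[(-70,150,10),(90,150,10),(90,-150,10),(-70,-150,10)]
T=[ft(p) for p in[(62,390),(72,188),(447,205),(440,405)]]
S=[fs(p) for p in[(46,165),(297,112),(496,413),(182,492)]]
def W(g,p):
    c,s=np.cos(g[2]),np.sin(g[2]); return np.array([g[0]+c*p[0]-s*p[1],g[1]+s*p[0]+c*p[1],p[2]])
def res(g):
    # g: x y yaw yb, ytab(home), xptr, xclip,yclip
    r=[]
    for p,t,s in zip(C,T,S): r+=[proj(ct,W(g,p))-t,proj(cs,W(g,p))-s]
    r+=[2*(proj(ct,W(g,(0,g[3],65)))-bt),2*(proj(cs,W(g,(0,g[3],65)))-bs)]
    r+=[proj(ct,W(g,(0,g[4],80)))-ft((298,300)),proj(cs,W(g,(0,g[4],60)))-fs((245,238))]
    r+=[proj(ct,W(g,(g[5],g[4],23.5)))-ft((298,370)),proj(cs,W(g,(g[5],g[4],23.5)))-fs((165,317))]
    r+=[proj(ct,W(g,(g[6],g[7],20)))-ft((385,376)),proj(cs,W(g,(g[6],g[7],20)))-fs((190,408))]
    return np.concatenate(r)
o=least_squares(res,[510,-60,-.05,90,-30,-50,-55,-90],loss='soft_l1')
g=o.x;print(g,g[2]);print(res(g).reshape(-1,2))
print('btn',W(g,(0,g[3],66)),'tab',W(g,(0,g[4],60)),'clip',W(g,(g[6],g[7],20)),'reading',g[4]-g[7])
print(-np.asarray(ct['R']).T@ct['t'],-np.asarray(cs['R']).T@cs['t'],ct['K'][0][0],cs['K'][0][0])
np.save('g.npy',g)
E
```

```text
[203.3 214.8] 44 [215.2 162.3] 26
[ 510.4  -55.4   -0.    88.9  -36.7  -45.9  -51.  -105.5] -0.03942361174099706
[[ 0.1 -0.2]
 [-1.2 -0.9]
 [ 0.4  0.1]
 [ 0.8 -0.8]
 [ 0.4 -0.1]
 [ 1.  -0.9]
 [ 0.2  0.2]
 [-0.3 -0.2]
 [ 0.5  0.7]
 [ 0.1 -2.5]
 [ 0.1  2.1]
 [ 0.4 -0.2]
 [ 0.1 -0.2]
 [-0.3 -0.3]
 [ 0.2  0.8]
 [ 0.4 -0.5]]
btn [513.9  33.4  66. ] tab [509.  -92.1  60. ] clip [ 455.3 -158.8   20. ] reading 68.82722219705876
[ 463.  -146.7 1558.4] [ 274.5 -829.3  601. ] 486.56432749327854 377.29223922610004
```

>>> apply_moves(series=[{"hand": 0,"twist": 1},{"hand": 0,"twist": 1},{"hand": 0,"twist": 1},{"hand": 0,"twist": 1},{"hand": 0,"twist": 1},{"hand": 0,"twist": 1},{"hand": 0,"twist": 1},{"hand": 0,"twist": 1},{"hand": 0,"twist": 1},{"hand": 0,"twist": 1},{"hand": 0,"twist": 1},{"hand": 0,"twist": 1}])

```text
$.series[0]: bad value
```

>>> apply_moves(series=[{"hand": 0,"twist": 1},{"hand": 0,"twist": 1},{"hand": 0,"twist": 1},{"hand": 0,"twist": 1},{"hand": 0,"twist": 1},{"hand": 0,"twist": 1},{"hand": 0,"twist": 1},{"hand": 0,"twist": 1},{"hand": 0,"twist": 1},{"hand": 0,"twist": 1},{"hand": 0,"twist": 1},{"hand": 0,"twist": 1}])

```text
$.series[0]: bad value
```

>>> apply_moves(series=[{"hand": 0,"twist": 1},{"hand": 0,"twist": 1},{"hand": 0,"twist": 1},{"hand": 0,"twist": 1},{"hand": 0,"twist": 1},{"hand": 0,"twist": 1},{"hand": 0,"twist": 1},{"hand": 0,"twist": 0.62},{"hand": 0}])

```text
$.series[0]: bad value
```

>>> apply_moves(series=[{"hand": 0,"dx": 0,"dy": 0,"dz": 0,"twist": 1},{"hand": 0,"dx": 0,"dy": 0,"dz": 0,"twist": 1},{"hand": 0,"dx": 0,"dy": 0,"dz": 0,"twist": 1},{"hand": 0,"dx": 0,"dy": 0,"dz": 0,"twist": 1},{"hand": 0,"dx": 0,"dy": 0,"dz": 0,"twist": 1},{"hand": 0,"dx": 0,"dy": 0,"dz": 0,"twist": 1},{"hand": 0,"dx": 0,"dy": 0,"dz": 0,"twist": 1},{"hand": 0,"dx": 0,"dy": 0,"dz": 0,"twist": 1},{"hand": 0,"dx": 0,"dy": 0,"dz": 0,"twist": 1},{"hand": 0,"dx": 0,"dy": 0,"dz": 0,"twist": 1},{"hand": 0,"dx": 0,"dy": 0,"dz": 0,"twist": 1},{"hand": 0,"dx": 0,"dy": 0,"dz": 0,"twist": 1}])

```text
clock: 2.1
position: [224.7, 502.0, 231.3]
tool_rot: [-3.142, 0.0, 1.669]
force: [-0.2, -0.0, -0.5]
grip_width: 0.1
gripper_force: 0.0
```

>>> apply_moves(series=[{"hand": 0,"dx": 0,"dy": 0,"dz": 0,"twist": 1},{"hand": 0,"dx": 0,"dy": 0,"dz": 0,"twist": 1},{"hand": 0,"dx": 0,"dy": 0,"dz": 0,"twist": 1},{"hand": 0,"dx": 0,"dy": 0,"dz": 0,"twist": 1},{"hand": 0,"dx": 0,"dy": 0,"dz": 0,"twist": 1},{"hand": 0,"dx": 0,"dy": 0,"dz": 0,"twist": 1},{"hand": 0,"dx": 0,"dy": 0,"dz": 0,"twist": 1},{"hand": 0,"dx": 0,"dy": 0,"dz": 0,"twist": 1},{"hand": 0,"dx": 0,"dy": 0,"dz": 0,"twist": 1},{"hand": 0,"dx": 0,"dy": 0,"dz": 0,"twist": 1},{"hand": 0,"dx": 0,"dy": 0,"dz": 0,"twist": 1},{"hand": 0,"dx": 0,"dy": 0,"dz": 0,"twist": 1}])

```text
clock: 3.1
position: [339.8, 422.9, 231.4]
tool_rot: [-3.039, 0.024, 0.84]
force: [0.2, 1.1, 0.0]
grip_width: -0.4
gripper_force: 0.0
```

>>> apply_moves(series=[{"hand": 0,"dx": 0,"dy": 0,"dz": 0,"twist": 1},{"hand": 0,"dx": 0,"dy": 0,"dz": 0,"twist": 1},{"hand": 0,"dx": 0,"dy": 0,"dz": 0,"twist": 1},{"hand": 0,"dx": 0,"dy": 0,"dz": 0,"twist": 1},{"hand": 0,"dx": 0,"dy": 0,"dz": 0,"twist": 1},{"hand": 0,"dx": 0,"dy": 0,"dz": 0,"twist": 1},{"hand": 0,"dx": 0,"dy": 0,"dz": 0,"twist": 1},{"hand": 0,"dx": 0,"dy": 0,"dz": 0,"twist": 0.6},{"hand": 0,"dx": 0,"dy": 0,"dz": 0,"twist": 0}])

```text
clock: 3.85
position: [441.4, 279.9, 231.5]
tool_rot: [-2.935, 0.126, 0.453]
force: [0.1, 0.3, 0.2]
grip_width: -0.3
gripper_force: 0.0
```

```bash
python3 -c "
from h import *
s=robot.sense()
for k in('joint_pos','position','tool_rot','joint_vel'): print(k,np.round(s[k],3))"
```

```text
joint_pos [0.453 0.139 0.214 1.773 0.207 3.142]
position [441.366 279.945 231.5  ]
tool_rot [-2.935  0.126  0.453]
joint_vel [ 0.053 -0.009 -0.002 -0.015  0.004  0.002]
```

>>> apply_moves(series=[{"hand": 0,"dx": 0,"dy": 0,"dz": 0,"twist": -1},{"hand": 0,"dx": 0,"dy": 0,"dz": 0,"twist": -1}])

```text
clock: 4.02
position: [440.1, 282.2, 231.8]
tool_rot: [-2.916, 0.086, 0.633]
force: [0.2, 1.1, -0.1]
grip_width: 0.1
gripper_force: 0.0
```

```bash
python3 -c "
from h import *
s=robot.sense()
for k in('joint_pos','position','tool_rot','joint_vel'): print(k,np.round(s[k],3))"
```

```text
joint_pos [0.458 0.138 0.214 1.772 0.207 2.963]
position [440.131 282.217 231.821]
tool_rot [-2.916  0.086  0.633]
joint_vel [ 0.011 -0.002 -0.    -0.     0.    -1.057]
```

```bash
cat > plan.py <<'E'
from h import *
from scipy.spatial.transform import Rotation as Ro
import json
def plan(D,N,tw,hand=0,show=True):
    s=robot.sense(); R0=Ro.from_euler('xyz',s['tool_rot']).as_matrix(); rows=[]
    for k in range(N):
        R=R0@Ro.from_euler('z',np.deg2rad(5*tw*k)).as_matrix()
        d=np.round(R.T@(np.array(D)/N)/30,3); rows.append(dict(hand=hand,dx=d[0],dy=d[1],dz=d[2],twist=tw))
    for i in range(0,N,12): print(json.dumps([{k:float(v) for k,v in r.items()} for r in rows[i:i+12]]))
E
python3 -c "
from plan import *
p=np.array(robot.sense()['position']); plan(np.array([400,-263,240])-p,24,-1)"
```

```text
[{"hand": 0.0, "dx": -0.492, "dy": 0.57, "dz": -0.099, "twist": -1.0}, {"hand": 0.0, "dx": -0.54, "dy": 0.525, "dz": -0.099, "twist": -1.0}, {"hand": 0.0, "dx": -0.584, "dy": 0.476, "dz": -0.099, "twist": -1.0}, {"hand": 0.0, "dx": -0.623, "dy": 0.423, "dz": -0.099, "twist": -1.0}, {"hand": 0.0, "dx": -0.657, "dy": 0.367, "dz": -0.099, "twist": -1.0}, {"hand": 0.0, "dx": -0.687, "dy": 0.309, "dz": -0.099, "twist": -1.0}, {"hand": 0.0, "dx": -0.711, "dy": 0.248, "dz": -0.099, "twist": -1.0}, {"hand": 0.0, "dx": -0.73, "dy": 0.185, "dz": -0.099, "twist": -1.0}, {"hand": 0.0, "dx": -0.743, "dy": 0.12, "dz": -0.099, "twist": -1.0}, {"hand": 0.0, "dx": -0.751, "dy": 0.055, "dz": -0.099, "twist": -1.0}, {"hand": 0.0, "dx": -0.753, "dy": -0.011, "dz": -0.099, "twist": -1.0}, {"hand": 0.0, "dx": -0.749, "dy": -0.076, "dz": -0.099, "twist": -1.0}]
[{"hand": 0.0, "dx": -0.74, "dy": -0.141, "dz": -0.099, "twist": -1.0}, {"hand": 0.0, "dx": -0.724, "dy": -0.205, "dz": -0.099, "twist": -1.0}, {"hand": 0.0, "dx": -0.704, "dy": -0.267, "dz": -0.099, "twist": -1.0}, {"hand": 0.0, "dx": -0.678, "dy": -0.328, "dz": -0.099, "twist": -1.0}, {"hand": 0.0, "dx": -0.647, "dy": -0.386, "dz": -0.099, "twist": -1.0}, {"hand": 0.0, "dx": -0.611, "dy": -0.441, "dz": -0.099, "twist": -1.0}, {"hand": 0.0, "dx": -0.57, "dy": -0.492, "dz": -0.099, "twist": -1.0}, {"hand": 0.0, "dx": -0.525, "dy": -0.54, "dz": -0.099, "twist": -1.0}, {"hand": 0.0, "dx": -0.476, "dy": -0.584, "dz": -0.099, "twist": -1.0}, {"hand": 0.0, "dx": -0.423, "dy": -0.623, "dz": -0.099, "twist": -1.0}, {"hand": 0.0, "dx": -0.367, "dy": -0.657, "dz": -0.099, "twist": -1.0}, {"hand": 0.0, "dx": -0.309, "dy": -0.687, "dz": -0.099, "twist": -1.0}]
```

>>> apply_moves(series=[{"hand": 0,"dx": -0.49,"dy": 0.57,"dz": -0.1,"twist": -1},{"hand": 0,"dx": -0.54,"dy": 0.52,"dz": -0.1,"twist": -1},{"hand": 0,"dx": -0.58,"dy": 0.48,"dz": -0.1,"twist": -1},{"hand": 0,"dx": -0.62,"dy": 0.42,"dz": -0.1,"twist": -1},{"hand": 0,"dx": -0.66,"dy": 0.37,"dz": -0.1,"twist": -1},{"hand": 0,"dx": -0.69,"dy": 0.31,"dz": -0.1,"twist": -1},{"hand": 0,"dx": -0.71,"dy": 0.25,"dz": -0.1,"twist": -1},{"hand": 0,"dx": -0.73,"dy": 0.18,"dz": -0.1,"twist": -1},{"hand": 0,"dx": -0.74,"dy": 0.12,"dz": -0.1,"twist": -1},{"hand": 0,"dx": -0.75,"dy": 0.06,"dz": -0.1,"twist": -1},{"hand": 0,"dx": -0.75,"dy": -0.01,"dz": -0.1,"twist": -1},{"hand": 0,"dx": -0.75,"dy": -0.08,"dz": -0.1,"twist": -1}])

```text
clock: 5.02
position: [419.1, 9.3, 236.8]
tool_rot: [-2.953, -0.15, 1.658]
force: [-0.1, 0.2, -0.2]
grip_width: 0.1
gripper_force: 0.0
```

>>> apply_moves(series=[{"hand": 0,"dx": -0.74,"dy": -0.14,"dz": -0.1,"twist": -1},{"hand": 0,"dx": -0.72,"dy": -0.2,"dz": -0.1,"twist": -1},{"hand": 0,"dx": -0.7,"dy": -0.27,"dz": -0.1,"twist": -1},{"hand": 0,"dx": -0.68,"dy": -0.33,"dz": -0.1,"twist": -1},{"hand": 0,"dx": -0.65,"dy": -0.39,"dz": -0.1,"twist": -1},{"hand": 0,"dx": -0.61,"dy": -0.44,"dz": -0.1,"twist": -1},{"hand": 0,"dx": -0.57,"dy": -0.49,"dz": -0.1,"twist": -1},{"hand": 0,"dx": -0.52,"dy": -0.54,"dz": -0.1,"twist": -1},{"hand": 0,"dx": -0.48,"dy": -0.58,"dz": -0.1,"twist": -1},{"hand": 0,"dx": -0.42,"dy": -0.62,"dz": -0.1,"twist": -1},{"hand": 0,"dx": -0.37,"dy": -0.66,"dz": -0.1,"twist": -1},{"hand": 0,"dx": -0.31,"dy": -0.69,"dz": -0.1,"twist": -1}])

```text
clock: 6.02
position: [398.5, -263.4, 241.5]
tool_rot: [3.104, -0.238, 2.724]
force: [0.4, -0.1, 0.0]
grip_width: -0.2
gripper_force: 0.0
```

```bash
cat > st.py <<'E'
from plan import *
s=robot.sense(); R=Ro.from_euler('xyz',s['tool_rot']).as_matrix()
print(s['clock'],np.round(s['position'],1),'j',np.round(s['joint_pos'],3),'z',np.round(R[:,2],3),'rot',np.round(s['tool_rot'],3))
E
python3 -c "
import st; from plan import *
plan([25*6*.837,-25*6*.547,0],6,0)"
```

```text
6.0167 [ 398.5 -263.4  241.5] j [-0.583  0.16   0.252  1.904 -0.002 -0.161] z [-0.2    0.13  -0.971] rot [ 3.104 -0.238  2.724]
[{"hand": 0.0, "dx": -0.799, "dy": -0.126, "dz": -0.199, "twist": 0.0}, {"hand": 0.0, "dx": -0.799, "dy": -0.126, "dz": -0.199, "twist": 0.0}, {"hand": 0.0, "dx": -0.799, "dy": -0.126, "dz": -0.199, "twist": 0.0}, {"hand": 0.0, "dx": -0.799, "dy": -0.126, "dz": -0.199, "twist": 0.0}, {"hand": 0.0, "dx": -0.799, "dy": -0.126, "dz": -0.199, "twist": 0.0}, {"hand": 0.0, "dx": -0.799, "dy": -0.126, "dz": -0.199, "twist": 0.0}]
```

View pics/side0.png

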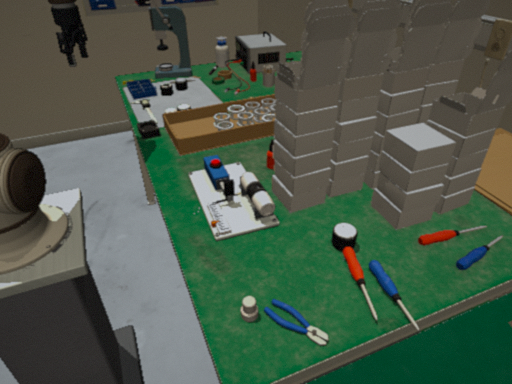

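View pics/top0.png

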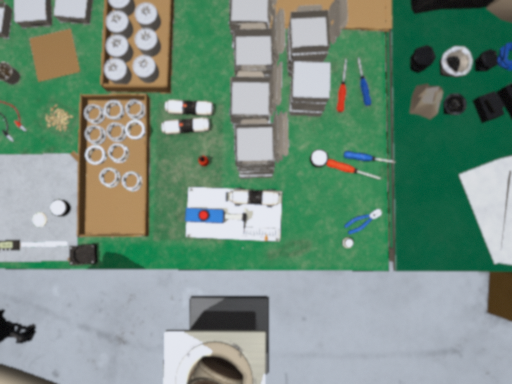

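The full pictures show tall stacks of grey boxes behind the gauge, the nearest at about x 630 and y -80 to -180. The area to the right is open, with only flat tools on it. My long twist ran into a wrist limit and left the tool tilted by 0.24 rad inward. I'll push outward to the reach limit in this open area to bring it upright again.

>>> apply_moves(series=[{"hand": 0,"dx": -1,"dy": -0.16,"dz": -0.25,"twist": 0},{"hand": 0,"dx": -1,"dy": -0.16,"dz": -0.25,"twist": 0},{"hand": 0,"dx": -1,"dy": -0.16,"dz": -0.25,"twist": 0},{"hand": 0,"dx": -1,"dy": -0.16,"dz": -0.25,"twist": 0},{"hand": 0,"dx": -1,"dy": -0.16,"dz": -0.25,"twist": 0},{"hand": 0,"dx": -1,"dy": -0.16,"dz": -0.25,"twist": 0},{"hand": 0,"dx": -1,"dy": -0.16,"dz": -0.25,"twist": 0},{"hand": 0,"dx": -1,"dy": -0.16,"dz": -0.25,"twist": 0}])

```text
clock: 6.68
position: [579.2, -381.8, 233.3]
tool_rot: [3.107, -0.228, 2.719]
force: [37.6, -24.6, 38.0]
grip_width: -0.0
gripper_force: 0.0
```

```bash
python3 -c "
import st"
```

```text
6.6833 [ 579.2 -381.8  233.3] j [-5.820e-01  8.690e-01  1.236e+00  2.169e+00 -2.000e-03 -1.550e-01] z [-0.192  0.125 -0.973] rot [ 3.107 -0.228  2.719]
```

>>> apply_moves(series=[{"hand": 0,"dx": 0,"dy": 0,"dz": 0,"twist": 0},{"hand": 0,"dx": 0,"dy": 0,"dz": 0,"twist": 0}])

```text
clock: 6.85
position: [579.7, -382.3, 230.9]
tool_rot: [3.106, -0.23, 2.719]
force: [-0.0, -0.1, 0.8]
grip_width: 0.1
gripper_force: 0.0
```

>>> apply_moves(series=[{"hand": 0,"dx": -0.5,"dy": -0.08,"dz": -0.13,"twist": 0},{"hand": 0,"dx": -0.5,"dy": -0.08,"dz": -0.13,"twist": 0},{"hand": 0,"dx": 0,"dy": 0,"dz": 0,"twist": 0}])

```text
clock: 7.1
position: [590.9, -390.5, 225.5]
tool_rot: [3.111, -0.202, 2.717]
force: [0.4, -0.0, 0.9]
grip_width: -0.0
gripper_force: 0.0
```

```bash
python3 -c "
import st"
```

```text
7.1 [ 590.9 -390.5  225.5] j [-5.830e-01  8.750e-01  1.235e+00  2.135e+00 -2.000e-03 -1.560e-01] z [-0.17   0.11  -0.979] rot [ 3.111 -0.202  2.717]
```

>>> apply_moves(series=[{"hand": 0,"dx": -1,"dy": -0.16,"dz": -0.25,"twist": 0},{"hand": 0,"dx": -1,"dy": -0.16,"dz": -0.25,"twist": 0},{"hand": 0,"dx": -1,"dy": -0.16,"dz": -0.25,"twist": 0},{"hand": 0,"dx": 0,"dy": 0,"dz": 0,"twist": 0}])

```text
clock: 7.43
position: [622.6, -412.0, 195.7]
tool_rot: [3.12, -0.147, 2.715]
force: [-0.5, 0.8, -0.2]
grip_width: 0.2
gripper_force: 0.0
```

```bash
python3 -c "
import st"
```

```text
7.4333 [ 622.6 -412.   195.7] j [-5.840e-01  9.070e-01  1.234e+00  2.048e+00 -2.000e-03 -1.560e-01] z [-0.125  0.08  -0.989] rot [ 3.12  -0.147  2.715]
```

>>> apply_moves(series=[{"hand": 0,"dx": -1,"dy": -0.16,"dz": -0.8,"twist": 0},{"hand": 0,"dx": -1,"dy": -0.16,"dz": -0.8,"twist": 0},{"hand": 0,"dx": -1,"dy": -0.16,"dz": -0.8,"twist": 0},{"hand": 0,"dx": -1,"dy": -0.16,"dz": -0.8,"twist": 0},{"hand": 0,"dx": 0,"dy": 0,"dz": 0,"twist": 0}])

```text
clock: 7.85
position: [648.6, -429.3, 220.1]
tool_rot: [3.138, -0.036, 2.714]
force: [0.2, 0.5, 0.7]
grip_width: 0.0
gripper_force: 0.0
```

```bash
python3 -c "
import st"
```

```text
7.85 [ 648.6 -429.3  220.1] j [-0.584  0.871  1.235  1.971 -0.002 -0.156] z [-0.031  0.018 -0.999] rot [ 3.138 -0.036  2.714]
```

>>> apply_moves(series=[{"hand": 0,"dx": -1,"dy": -0.16,"dz": -0.8,"twist": 0},{"hand": 0,"dx": -0.3,"dy": -0.05,"dz": -0.24,"twist": 0},{"hand": 0,"dx": 0,"dy": 0,"dz": 0,"twist": 0}])

```text
clock: 8.1
position: [655.9, -434.3, 228.1]
tool_rot: [-3.14, -0.004, 2.714]
force: [0.7, 1.6, 0.5]
grip_width: -0.1
gripper_force: 0.0
```

```bash
python3 -c "
import st; from plan import *
s=robot.sense(); p=np.array(s['position']); tw=-(3.102-s['tool_rot'][2])/np.deg2rad(5); print('tw',tw)
plan(np.array([450,-200,200])-p,10,round(tw/10,2))"
```

```text
8.1 [ 655.9 -434.3  228.1] j [-0.584  0.86   1.235  1.949 -0.002 -0.157] z [-0.004  0.    -1.   ] rot [-3.14  -0.004  2.714]
tw -4.445713046307409
[{"hand": 0.0, "dx": 0.948, "dy": 0.426, "dz": 0.096, "twist": -0.44}, {"hand": 0.0, "dx": 0.931, "dy": 0.462, "dz": 0.096, "twist": -0.44}, {"hand": 0.0, "dx": 0.913, "dy": 0.498, "dz": 0.096, "twist": -0.44}, {"hand": 0.0, "dx": 0.893, "dy": 0.532, "dz": 0.096, "twist": -0.44}, {"hand": 0.0, "dx": 0.872, "dy": 0.566, "dz": 0.096, "twist": -0.44}, {"hand": 0.0, "dx": 0.849, "dy": 0.599, "dz": 0.096, "twist": -0.44}, {"hand": 0.0, "dx": 0.826, "dy": 0.631, "dz": 0.096, "twist": -0.44}, {"hand": 0.0, "dx": 0.801, "dy": 0.663, "dz": 0.096, "twist": -0.44}, {"hand": 0.0, "dx": 0.775, "dy": 0.693, "dz": 0.096, "twist": -0.44}, {"hand": 0.0, "dx": 0.748, "dy": 0.722, "dz": 0.096, "twist": -0.44}]
```

>>> apply_moves(series=[{"hand": 0,"dx": 0.95,"dy": 0.43,"dz": 0.1,"twist": -0.44},{"hand": 0,"dx": 0.93,"dy": 0.46,"dz": 0.1,"twist": -0.44},{"hand": 0,"dx": 0.91,"dy": 0.5,"dz": 0.1,"twist": -0.44},{"hand": 0,"dx": 0.89,"dy": 0.53,"dz": 0.1,"twist": -0.44},{"hand": 0,"dx": 0.87,"dy": 0.57,"dz": 0.1,"twist": -0.44},{"hand": 0,"dx": 0.85,"dy": 0.6,"dz": 0.1,"twist": -0.44},{"hand": 0,"dx": 0.83,"dy": 0.63,"dz": 0.1,"twist": -0.44},{"hand": 0,"dx": 0.8,"dy": 0.66,"dz": 0.1,"twist": -0.44},{"hand": 0,"dx": 0.78,"dy": 0.69,"dz": 0.1,"twist": -0.45},{"hand": 0,"dx": 0.75,"dy": 0.72,"dz": 0.1,"twist": -0.45}])

```text
clock: 8.93
position: [477.2, -216.4, 203.3]
tool_rot: [3.14, -0.006, 3.066]
force: [-0.5, 0.3, 0.6]
grip_width: -0.1
gripper_force: 0.0
```

```bash
python3 -c "
import st; from plan import *
p=np.array(robot.sense()['position']); plan(np.array([513.9,33.4,100])-p,10,0)" | cut -c1-300
```

```text
8.9333 [ 477.2 -216.4  203.3] j [-4.250e-01  2.200e-02  5.400e-02  1.609e+00 -1.000e-03 -3.490e-01] z [-0.006  0.002 -1.   ] rot [ 3.14  -0.006  3.066]
[{"hand": 0.0, "dx": -0.061, "dy": 0.839, "dz": 0.345, "twist": 0.0}, {"hand": 0.0, "dx": -0.061, "dy": 0.839, "dz": 0.345, "twist": 0.0}, {"hand": 0.0, "dx": -0.061, "dy": 0.839, "dz": 0.345, "twist": 0.0}, {"hand": 0.0, "dx": -0.061, "dy": 0.839, "dz": 0.345, "twist": 0.0}, {"hand": 0.0, "dx": -0.
```

>>> apply_moves(series=[{"hand": 0,"dx": -0.06,"dy": 0.84,"dz": 0.34,"twist": 0},{"hand": 0,"dx": -0.06,"dy": 0.84,"dz": 0.34,"twist": 0},{"hand": 0,"dx": -0.06,"dy": 0.84,"dz": 0.34,"twist": 0},{"hand": 0,"dx": -0.06,"dy": 0.84,"dz": 0.34,"twist": 0},{"hand": 0,"dx": -0.06,"dy": 0.84,"dz": 0.34,"twist": 0},{"hand": 0,"dx": -0.06,"dy": 0.84,"dz": 0.34,"twist": 0},{"hand": 0,"dx": -0.06,"dy": 0.84,"dz": 0.34,"twist": 0},{"hand": 0,"dx": -0.06,"dy": 0.84,"dz": 0.34,"twist": 0},{"hand": 0,"dx": -0.06,"dy": 0.84,"dz": 0.34,"twist": 0},{"hand": 0,"dx": 0,"dy": 0,"dz": 0,"twist": 0},{"hand": 0,"dx": 0,"dy": 0,"dz": 0,"twist": 0}])

```text
clock: 9.85
position: [511.3, 8.5, 111.4]
tool_rot: [3.14, -0.007, 3.066]
force: [0.4, -0.8, 0.6]
grip_width: -0.0
gripper_force: 0.0
```

```bash
python3 -c "
import st; from plan import *
s=robot.sense();p=np.array(s['position']); print(-(3.102-s['tool_rot'][2])/np.deg2rad(5));plan(np.array([513.9,33.4,85])-p,2,0)" | cut -c1-300
```

```text
9.85 [511.3   8.5 111.4] j [ 0.016 -0.01  -0.155  1.433  0.002  0.091] z [-0.007  0.002 -1.   ] rot [ 3.14  -0.007  3.066]
-0.41057502961222997
[{"hand": 0.0, "dx": -0.016, "dy": 0.417, "dz": 0.441, "twist": 0.0}, {"hand": 0.0, "dx": -0.016, "dy": 0.417, "dz": 0.441, "twist": 0.0}]
```

>>> apply_moves(series=[{"hand": 0,"dx": -0.05,"dy": 0.42,"dz": 0.45,"twist": -0.41},{"hand": 0,"dx": 0,"dy": 0.41,"dz": 0.45,"twist": 0},{"hand": 0,"dx": 0,"dy": 0,"dz": 0.4,"twist": 0},{"hand": 0,"dx": 0,"dy": 0,"dz": 0,"twist": 0}])

```text
clock: 10.18
position: [513.3, 31.7, 70.9]
tool_rot: [3.141, -0.009, 3.1]
force: [-0.8, -0.6, -1.3]
grip_width: -0.0
gripper_force: 0.0
```

>>> apply_moves(series=[{"hand": 0,"dx": 0,"dy": 0,"dz": 0.25,"twist": 0},{"hand": 0,"dx": 0,"dy": 0,"dz": 0.1,"twist": 0},{"hand": 0,"dx": 0,"dy": 0,"dz": 0,"twist": 0}])

```text
clock: 10.43
position: [514.8, 31.5, 62.7]
tool_rot: [3.14, -0.005, 3.099]
force: [0.6, -1.9, 3.5]
grip_width: 0.1
gripper_force: 1.3
```

Run:
```python
import st
from fit import *
c=cap('side','s1'); cv2.imwrite('pics/s1c.png',cv2.resize(c['img'][120:260,170:310],(600,600),interpolation=cv2.INTER_CUBIC))
```

```text
10.4333 [514.8  31.5  62.7] j [ 0.06   0.013 -0.227  1.336  0.002  0.103] z [-0.005  0.001 -1.   ] rot [ 3.14  -0.005  3.099]
```

View pics/s1c.png

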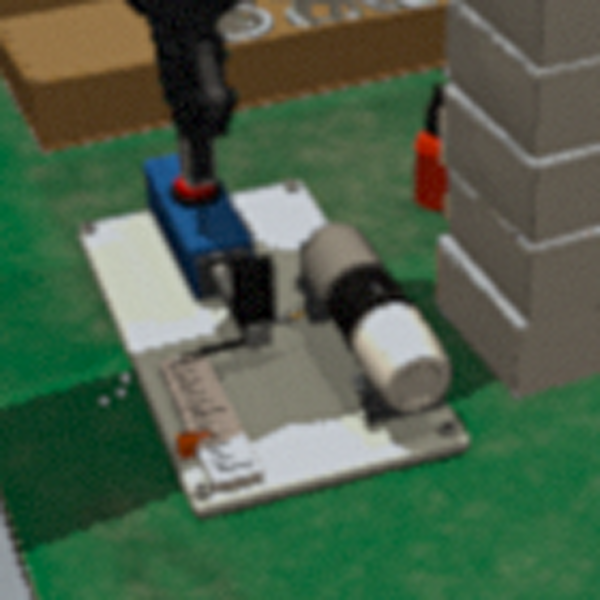

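The shut fingers are on the red button at crop (195,185), which is partly pressed, and the arm is still at home with its pointer at (185,352). Next I press about 2 mm further.

>>> apply_moves(series=[{"hand": 0,"dx": 0,"dy": 0,"dz": 0.07,"twist": 0},{"hand": 0,"dx": 0,"dy": 0,"dz": 0.02,"twist": 0},{"hand": 0,"dx": 0,"dy": 0,"dz": 0,"twist": 0}])

```text
clock: 10.73
position: [514.7, 32.0, 60.2]
tool_rot: [3.14, -0.005, 3.099]
force: [1.2, -3.1, 4.5]
grip_width: -0.1
gripper_force: 2.4
```

Run:
```python
import st
from fit import *
c=cap('side'); g=np.load('g.npy')
print(robot.mark_of('side','pointer_tip')[:1],robot.mark_of('side','grip_tab')[:1])
for q,z in(('pointer_tip',23.5),('grip_tab',60)):
  for m in robot.mark_of('side',q)[:1]: print(q,ray_z(c,m['at'],z))
```

```text
10.7333 [514.7  32.   60.2] j [ 0.061  0.014 -0.231  1.331  0.002  0.104] z [-0.005  0.001 -1.   ] rot [ 3.14  -0.005  3.099]
[{'at': [212.5, 203.6], 'confidence': 0.84}] [{'at': [230.3, 188.5], 'confidence': 0.78}]
pointer_tip [462.4 -94.   23.5]
grip_tab [509.7 -99.4  60. ]
```

>>> apply_moves(series=[{"hand": 0,"dx": 0,"dy": 0,"dz": 0.05,"twist": 0},{"hand": 0,"dx": 0,"dy": 0,"dz": 0,"twist": 0},{"hand": 0,"dx": 0,"dy": 0,"dz": 0,"twist": 0}])

```text
clock: 11.23
position: [514.7, 32.2, 59.8]
tool_rot: [3.14, -0.005, 3.1]
force: [-3.7, -4.3, 16.3]
grip_width: -0.4
gripper_force: 8.0
```

Run:
```python
import st
from fit import *
c=cap('side','s2'); a=cv2.imread('pics/s1.png')[120:260,170:310]; b=c['img'][120:260,170:310]
for q,z in(('pointer_tip',23.5),('grip_tab',60)):
  for m in robot.mark_of('side',q)[:1]: print(q,m['at'],ray_z(c,m['at'],z))
cv2.imwrite('pics/s2c.png',np.hstack([cv2.resize(x,(400,400),interpolation=cv2.INTER_CUBIC) for x in(a,b)]))
```

```text
11.2333 [514.7  32.2  59.8] j [ 0.062  0.013 -0.232  1.33   0.002  0.104] z [-0.004  0.002 -1.   ] rot [ 3.14  -0.005  3.1  ]
pointer_tip [217.4, 206.6] [ 469.9 -110.6   23.5]
grip_tab [233.7, 188.1] [ 518.1 -101.2   60. ]
```

View pics/s2c.png

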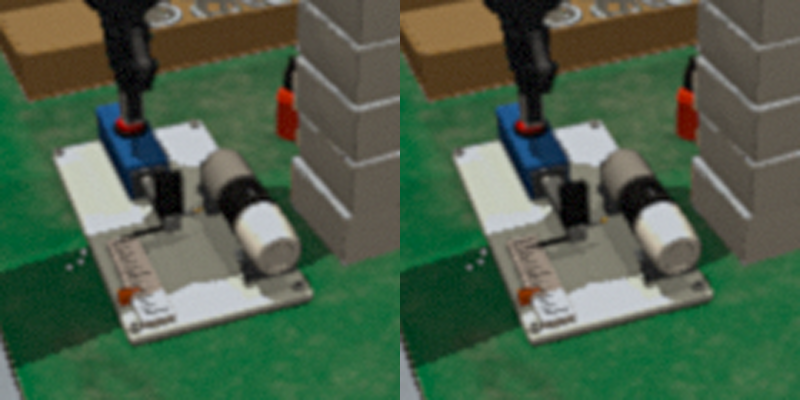

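The right half shows that the arm has sprung out: the pointer tip went from (122,238) to (127,247) and the tab moved with it. Now I lift, move over the tab and open the hand.

>>> apply_moves(series=[{"hand": 0,"dx": 0,"dy": 0,"dz": -0.6,"twist": 0},{"hand": 0,"dx": 0,"dy": 0,"dz": -0.9,"twist": 0},{"hand": 0,"dx": 0,"dy": 0,"dz": -0.9,"twist": 0},{"hand": 0.75,"dx": 0,"dy": -0.94,"dz": 0,"twist": 0},{"hand": 0.75,"dx": 0,"dy": -0.94,"dz": 0,"twist": 0},{"hand": 0.75,"dx": 0,"dy": -0.94,"dz": 0,"twist": 0},{"hand": 0.75,"dx": 0,"dy": -0.94,"dz": 0,"twist": 0},{"hand": 0.75,"dx": 0,"dy": -0.94,"dz": 0,"twist": 0},{"hand": 0.75,"dx": 0,"dy": 0,"dz": 0,"twist": 0},{"hand": 0.75,"dx": 0,"dy": 0,"dz": 0,"twist": 0}])

```text
clock: 12.22
position: [508.2, -109.3, 129.2]
tool_rot: [3.139, -0.008, 3.098]
force: [0.2, 1.2, -0.4]
grip_width: 63.9
gripper_force: 0.0
```

Run:
```python
import st
from fit import *
c=cap('side','s3'); cv2.imwrite('pics/s3c.png',cv2.resize(c['img'][120:260,170:310],(600,600),interpolation=cv2.INTER_CUBIC))
for q,z in(('pointer_tip',23.5),('grip_tab',60),('clip_mark',20)):
  for m in robot.mark_of('side',q)[:1]: print(q,m['at'],ray_z(c,m['at'],z))
```

```text
12.2167 [ 508.2 -109.3  129.2] j [-2.130e-01  9.000e-03 -1.020e-01  1.468e+00  1.000e-03 -1.680e-01] z [-0.008  0.003 -1.   ] rot [ 3.139 -0.008  3.098]
pointer_tip [215.1, 205.9] [ 465.5 -105.6   23.5]
grip_tab [233.6, 187.8] [518.3 -99.9  60. ]
clip_mark [217.7, 219.7] [ 455.8 -154.8   20. ]
```

View pics/s3c.png

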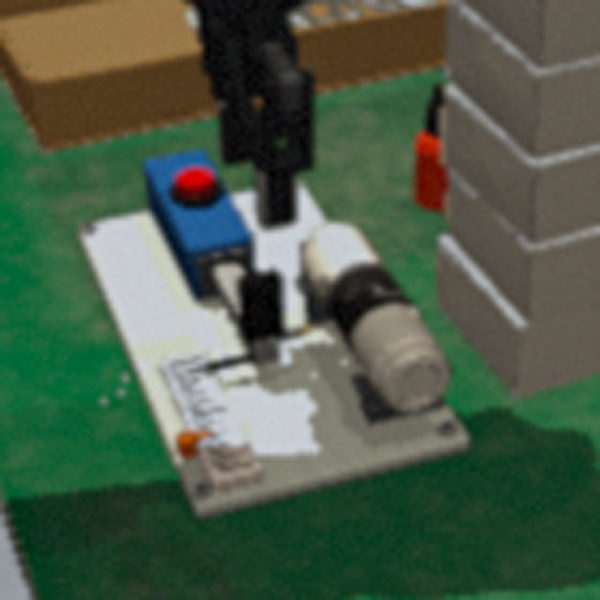

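The hand is open directly above the tab at crop (263,305), the arm has stayed out and the button is up again. I descend and close.

>>> apply_moves(series=[{"hand": 0.75,"dx": 0,"dy": 0,"dz": 0.9,"twist": 0},{"hand": 0.75,"dx": 0,"dy": 0,"dz": 0.9,"twist": 0},{"hand": 0.75,"dx": 0,"dy": 0,"dz": 0.6,"twist": 0},{"hand": 0.75,"dx": 0,"dy": 0,"dz": 0.33,"twist": 0},{"hand": 0.75,"dx": 0,"dy": 0,"dz": 0,"twist": 0}])

```text
clock: 12.83
position: [507.1, -107.4, 45.9]
tool_rot: [3.139, -0.01, 3.101]
force: [-0.7, 0.1, 0.3]
grip_width: 64.0
gripper_force: 0.0
```

>>> apply_moves(series=[{"hand": 0,"dx": 0,"dy": 0,"dz": 0,"twist": 0},{"hand": 0,"dx": 0,"dy": 0,"dz": 0,"twist": 0},{"hand": 0,"dx": 0,"dy": 0,"dz": 0,"twist": 0},{"hand": 0,"dx": 0,"dy": 0,"dz": 0,"twist": 0},{"hand": 0,"dx": 0,"dy": 0,"dz": 0,"twist": 0},{"hand": 0,"dx": 0,"dy": 0,"dz": 0,"twist": 0},{"hand": 0,"dx": 0,"dy": 0,"dz": 0,"twist": 0},{"hand": 0,"dx": 0,"dy": 0,"dz": 0,"twist": 0}], squeeze=50)

```text
clock: 13.5
position: [508.9, -108.7, 49.2]
tool_rot: [3.14, -0.004, 3.1]
force: [-0.3, 0.3, 6.7]
grip_width: 11.0
gripper_force: 49.3
```

>>> apply_moves(series=[{"hand": 0,"dx": 0,"dy": -0.2,"dz": 0,"twist": 0},{"hand": 0,"dx": 0,"dy": -0.25,"dz": 0,"twist": 0},{"hand": 0,"dx": 0,"dy": -0.25,"dz": 0,"twist": 0},{"hand": 0,"dx": 0,"dy": -0.25,"dz": 0,"twist": 0},{"hand": 0,"dx": 0,"dy": -0.25,"dz": 0,"twist": 0},{"hand": 0,"dx": 0,"dy": -0.2,"dz": 0,"twist": 0},{"hand": 0,"dx": 0,"dy": -0.1,"dz": 0,"twist": 0},{"hand": 0,"dx": 0,"dy": 0,"dz": 0,"twist": 0},{"hand": 0,"dx": 0,"dy": 0,"dz": 0,"twist": 0}])

```text
clock: 14.25
position: [507.1, -153.6, 49.2]
tool_rot: [3.14, -0.004, 3.099]
force: [-0.3, 1.5, 7.0]
grip_width: 11.0
gripper_force: 49.5
```

Run:
```python
import st
from fit import *
c=cap('side','s4'); t=cap('top','t4')
for n,k in(('side',c),('top',t)):
 for q,z in(('pointer_tip',23.5),('clip_mark',20)):
  for m in robot.mark_of(n,q)[:1]: print(n,q,m['at'],m['confidence'],ray_z(k,m['at'],z))
a=cv2.resize(c['img'][190:245,195:250],(600,600),interpolation=cv2.INTER_CUBIC); 
cv2.imwrite('pics/s4c.png',a)
```

```text
14.25 [ 507.1 -153.6   49.2] j [-2.95e-01  5.10e-02 -2.14e-01  1.31e+00  1.00e-03 -2.52e-01] z [-0.004  0.002 -1.   ] rot [ 3.14  -0.004  3.099]
side pointer_tip [220.9, 215.7] 0.75 [ 466.5 -147.8   23.5]
side clip_mark [218.1, 218.1] 0.62 [ 458.6 -149.6   20. ]
```

View pics/s4c.png

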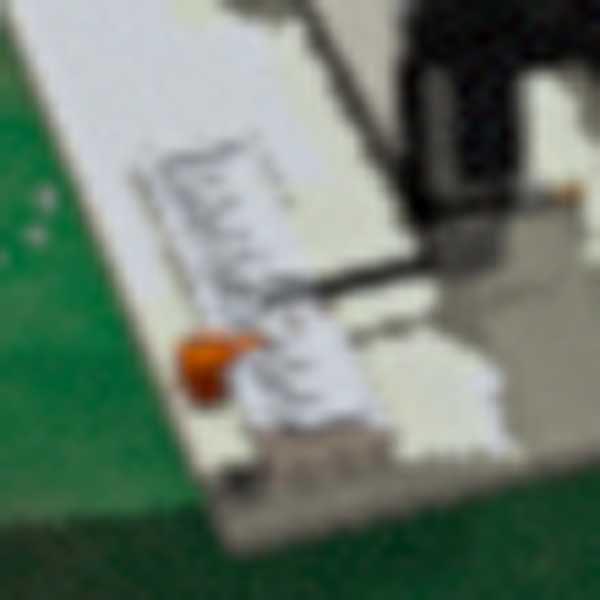

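The crop shows the pointer line ending near (262,298) and the clip's nose tip near (262,345), so there is about one tick left. Because of the oblique view I refine this by fitting the pointer line in each picture.

Run:
```python
from fit import *
g=np.load('g.npy'); ct,cs=cap('top'),cap('side')
def W(p):
    c,s=np.cos(g[2]),np.sin(g[2]); return np.array([g[0]+c*p[0]-s*p[1],g[1]+s*p[0]+c*p[1],p[2]])
def gy(X): d=X[:2]-g[:2]; return -np.sin(g[2])*d[0]+np.cos(g[2])*d[1], np.cos(g[2])*d[0]+np.sin(g[2])*d[1]
def line(cam,f,lo,hi,x0=-42,x1=-18):
    im=cv2.GaussianBlur(cv2.imread(f'pics/{f}.png',0).astype(np.float32),(0,0),.6); ys=np.arange(lo,hi,.25); v=[]
    for y in ys:
        P=np.array([proj(cam,W((x,y,23.5))) for x in np.linspace(x0,x1,15)],np.float32)
        v.append(cv2.remap(im,P[None,:,0].copy(),P[None,:,1].copy(),cv2.INTER_CUBIC).mean())
    v=np.array(v);i=v.argmin(); q=np.polyfit(ys[i-5:i+6],v[i-5:i+6],2); return ys[i],-q[1]/2/q[0],v.min(),np.median(v)
print('top0',line(ct,'top0',-55,-20)); print('side0',line(cs,'side0',-55,-20)); print('s3',line(cs,'s3',-70,-35)); print('s4',line(cs,'s4',-115,-82)); print('t4',line(ct,'t4',-115,-82,-42,-30))
for n,cam,box in(('top0',ct,(255,225,275,245)),('side0',cs,(205,215,225,230)),('s4',cs,(205,215,225,230)),('t4',ct,(255,225,275,245))):
    im=cv2.imread(f'pics/{n}.png'); h=cv2.cvtColor(im,cv2.COLOR_BGR2HSV); x0,y0,x1,y1=box
    w=np.clip(im[...,2].astype(float)-im[...,0]-40,0,None)[y0:y1,x0:x1]; Y,X=np.mgrid[y0:y1,x0:x1]
    if w.sum()==0: print(n,'none'); continue
    p=[(X*w).sum()/w.sum(),(Y*w).sum()/w.sum()]; print(n,p,w.sum(),[np.round(gy(ray_z(cam,p,z)),1) for z in(16,20,24)])
print('tcp gy',gy(np.array(robot.sense()['position'])))
```

```text
top0 (np.float64(-35.25), np.float64(-35.33514035906237), np.float32(169.60501), np.float32(223.77753))
side0 (np.float64(-36.75), np.float64(-36.74136303003991), np.float32(86.57785), np.float32(171.50458))
s3 (np.float64(-52.5), np.float64(-52.5243423280788), np.float32(89.2374), np.float32(179.30661))
s4 (np.float64(-97.75), np.float64(-97.80389711220643), np.float32(86.33039), np.float32(176.2803))Traceback (most recent call last):
  File "<stdin>", line 12, in <module>
  File "<stdin>", line 11, in line
    raise TypeError("expected non-empty vector for x")
TypeError: expected non-empty vector for x
```

Run:
```python
from fit import *
g=np.load('g.npy'); ct,cs=cap('top'),cap('side')
def gy(X): d=X[:2]-g[:2]; return -np.sin(g[2])*d[0]+np.cos(g[2])*d[1], np.cos(g[2])*d[0]+np.sin(g[2])*d[1]
for n,cam,box in(('top0',ct,(258,228,275,244)),('side0',cs,(205,215,225,230)),('s4',cs,(205,215,225,230)),('t4',ct,(258,228,275,244))):
    im=cv2.imread(f'pics/{n}.png'); x0,y0,x1,y1=box
    w=np.clip(im[...,2].astype(float)-im[...,0]-40,0,None)[y0:y1,x0:x1]; Y,X=np.mgrid[y0:y1,x0:x1]
    if w.sum()==0: print(n,'none'); continue
    p=[(X*w).sum()/w.sum(),(Y*w).sum()/w.sum()]; print(n,np.round(p,2),w.sum(),[np.round(gy(ray_z(cam,p,z)),1) for z in(14,18,22)])
im=cv2.imread('pics/top0.png'); print((im[226:244,258:274,2].astype(int)-im[226:244,258:274,0]))
t=cv2.imread('pics/t4.png');print(t[232:240,258:274].mean((0,1)))
```

```text
top0 [265.7 237.8] 406.0 [array([-105.1,  -61.6]), array([-105. ,  -61.5]), array([-105. ,  -61.5])]
side0 [213.6 222.5] 1727.0 [array([-100.8,  -61. ]), array([-105.5,  -62. ]), array([-110.1,  -63. ])]
s4 [213.5 222.5] 1937.0 [array([-100.8,  -61.2]), array([-105.5,  -62.2]), array([-110.1,  -63.1])]
t4 none
[[-10 -10 -11 -10 -10 -10 -10 -10 -10 -10 -10 -10 -11 -10 -10 -10]
 [-11 -10  -9  -9 -10  -9  -8  -8  -8  -8  -9 -10 -11 -10 -10 -10]
 [-11 -10 -10  -9  -9  -9  -7  -7  -7  -8 -10 -10 -11 -10  -9 -10]
 [-11 -11 -11 -11 -10 -10  -9 -10  -9  -9 -10 -10 -10 -11 -11 -10]
 [-11 -13 -11 -11 -11 -11 -11 -10 -10 -10 -11 -10 -11 -11 -10 -11]
 [-12 -13 -11 -12 -10 -11 -11 -11 -10 -11 -10 -11 -11 -11 -11 -11]
 [-12 -13 -11 -11 -13 -11 -11 -10  -9  -9 -11 -11 -11 -11 -11 -11]
 [-13 -15 -13 -12 -14 -12 -11  -5   0  -4  -8 -12 -12 -11 -12 -11]
 [-12 -13 -12 -13 -13 -11  -7   9  21   6  -9 -13 -13 -11 -13 -13]
 [-11 -12 -11 -11 -10  -8   1  28  42  19  -5 -11 -12 -10 -12 -12]
 [-11 -12 -11 -11  -9  -4  16  57  68  34   1  -7 -10 -11 -11 -10]
 [-11 -11 -11 -11  -9   0  34  82  98  56   9  -7 -10 -11 -10 -11]
 [-10 -11 -11 -11  -9   0  38  89 105  62  12  -7 -10 -11 -11 -10]
 [-13 -12 -12 -10 -10  -1  34  74  84  47   7  -8 -11 -12 -11 -12]
 [-13 -14 -16 -16 -15  -6  18  48  54  26  -1 -14 -17 -17 -16 -17]
 [-20 -21 -19 -19 -18 -14  -2  12  14   2 -10 -15 -17 -18 -16 -15]
 [-38 -36 -35 -33 -30 -26 -25 -23 -24 -25 -26 -23 -23 -23 -21 -23]
 [-46 -43 -41 -40 -37 -33 -30 -33 -33 -33 -30 -25 -24 -25 -27 -25]]
[221.1 226.6 224.8]
```

>>> apply_moves(series=[{"hand": 0,"dx": 0,"dy": -0.14,"dz": 0,"twist": 0},{"hand": 0,"dx": 0,"dy": -0.13,"dz": 0,"twist": 0},{"hand": 0,"dx": 0,"dy": 0,"dz": 0,"twist": 0},{"hand": 0,"dx": 0,"dy": 0,"dz": 0,"twist": 0}])

```text
clock: 15.08
position: [506.7, -161.6, 49.2]
tool_rot: [3.14, -0.004, 3.1]
force: [-0.6, 2.9, 6.9]
grip_width: 11.1
gripper_force: 49.5
```

Run:
```python
import st
from fit import *
g=np.load('g.npy'); cs=cap('side','s5')
c_,s_=np.cos(g[2]),np.sin(g[2])
W=lambda p:np.array([g[0]+c_*p[0]-s_*p[1],g[1]+s_*p[0]+c_*p[1],p[2]])
im=cv2.GaussianBlur(cv2.imread('pics/s5.png',0).astype(np.float32),(0,0),.6); ys=np.arange(-118,-92,.25)
v=[]
for y in ys:
    P=np.array([proj(cs,W((x,y,23.5))) for x in np.linspace(-42,-18,15)],np.float32); v.append(cv2.remap(im,P[None,:,0].copy(),P[None,:,1].copy(),cv2.INTER_CUBIC).mean())
v=np.array(v);i=v.argmin();q=np.polyfit(ys[i-5:i+6],v[i-5:i+6],2);print('pointer',-q[1]/2/q[0],'reading',-36.74+.5+q[1]/2/q[0])
# tick profile on scale top z=18
f=cv2.imread('pics/side0.png',0).astype(np.float32)
def prof(xs,off):
    P=np.array([[proj(cs,W((x,-36.24-r+off,18))) for x in xs] for r in (0,50,100)],np.float32)
    return cv2.remap(f,P[...,0].copy(),P[...,1].copy(),cv2.INTER_CUBIC).mean(1)
for n,q in(('pointer_tip',23.5),('clip_mark',20)):
  for m in robot.mark_of('side',n)[:1]: print(n,m)
a=cv2.resize(cs['img'][205:235,200:240],(800,600),interpolation=cv2.INTER_CUBIC)
for z,col in((23.5,(255,0,0)),):
  for r in(65,70,75):
    p=[tuple(np.int32(((proj(cs,W((x,-36.24-r,z)))-[200,205])+.5)*20)) for x in(-75,-50)]; cv2.line(a,tuple(map(int,p[0])),tuple(map(int,p[1])),col,1)
cv2.imwrite('pics/s5c.png',a)
```

```text
15.0833 [ 506.7 -161.6   49.2] j [-3.090e-01  5.600e-02 -2.080e-01  1.311e+00  1.000e-03 -2.670e-01] z [-0.004  0.002 -1.   ] rot [ 3.14  -0.004  3.1  ]
pointer -106.06996556425668 reading 69.82996556425667
pointer_tip {'at': [219.9, 222.3], 'confidence': 0.67}
clip_mark {'at': [218.4, 215.0], 'confidence': 0.59}
```

View pics/s5c.png

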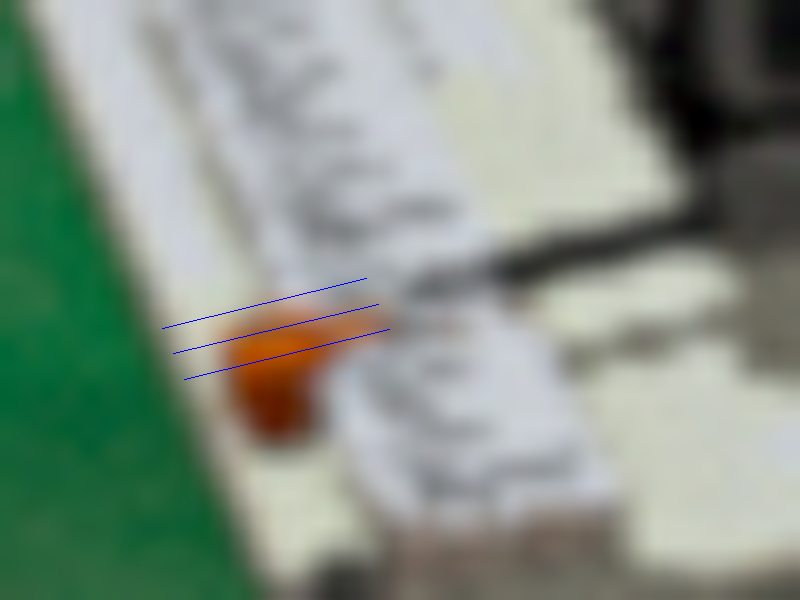

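The pointer line runs through (430,285). After correcting for its height above the scale, that is the 70 mm tick. The clip's nose tip at (385,322) also reads about 70 mm, which agrees with the top view. The tab is held firmly, so I hand in.

```bash
python3 -c "
from h import *
print(robot.finish_job())"
```

```text
the job is handed in; nothing more can be done
None
```

The job is handed in: the button was pressed, the arm released, and the gripper is holding the grip tab with the pointer at about 70 mm, level with the orange clip to within about 1 mm as measured from the images.

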